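Clip a telescoping drying post to the drainer rail and hold it extended

TASK

Clip the telescoping drying post upright onto the wooden front rail of the dish drainer, between its two end posts, pushed fully down, and let go of the clip. Then squeeze the release button on the post's head and, keeping it squeezed, pull the head straight up past the first stop to the second stop. Finish while still holding it there, button pressed in, with the clip still seated on the rail and everything else on the worktop left alone.

Things in the scene. Friction and masses are not known exactly. Their poses are not given: they have to be found in the camera images.
- post: loose clip-on drying post, black plastic and steel, about 0.25 kg, most of it in the clamp, standing on the worktop at the start. Origin under its clamp, level with the feet; z up, x along the hinge (goes along the rail), y = squeeze direction. The clamp is at x = 0; a steel tube (18 mm dia, 100 high) stands beside it at x +56, y +26, joined to it by an arm at height 34 to 46
- clip_seat (a point): on the post (same axes): roof of the clamp's jaws, at (0, 0, 33) mm; rests on the rail's top. Jaws 28 mm wide in x, down to z 0. Fixed jaw: flat, inner face y +6. Swinging jaw: inner face y -6 when shut, its foot has a lip (top at z 8) that hooks under the rail; fully open the lip's edge is at y -20, the cavity under the roof spans y -11 to +6
- clip_levers (a point): on the post (same axes): grip point at (0, 0, 92) mm, midway between the two levers when squeezed. Levers 22 mm wide in x, tops at z 112; fixed one upright, outer face y +14; swinging one leans out to y -41 at its top when shut. Squeezing them along y (5 to 9 N) opens the jaws; at the stop they are parallel, 28 mm over both. Let go, it springs shut
- jaw (a joint): opening of the swinging jaw, rad: 0 when shut on the rail (about -0.03 empty), 0.42 fully open at its stop; a spring shuts it
- drainer: fixed dish drainer, placed differently each time. Origin on the worktop under the middle of its front rail; y runs along the rail, +x points to the wire basket with bowl and plates behind it (nothing within 45 mm behind the rail but low wires and tray under 35 mm height)
- rail_top (a point): middle of the top face of the drainer's wooden front rail (axes as the drainer's), 120 mm above the worktop. The rail is 12 mm thick (x), 20 high, 324 long (y), between two end posts that rise 4 mm above it; free space under and in front of it
- head (a point): centre of the post's black head (axes as the post's): a block 20 x 20 x 34 mm on top of the telescoping rod, with a rubber cap 6 mm high above it. Stem down: at (56, 26, 118) mm on the post
- button_face (a point): middle of the release button's outer face (axes as the post's): a steel push plate 14 wide, 24 high on the head's +y side, 5 mm proud, pressed towards -y. Gripping the head along y, one finger on the button and one opposite, squeezes it in (25 mm over both when out, 20 when in)
- button (a joint): travel of the release button, m: 0 out, 0.005 fully in (2.5 N to start, 6 N fully in; springs back). The stem is free only with more than about 4 mm pressed; let out, it latches the stem at the next stop
- stem (a joint): extension of the telescope, m, along the post's z: 0 down (locked), 0.045 first stop (latches only with the button out), 0.090 second stop = end of travel. A spring and weight draw it back with 2 N at 0 to 3 N at the end, friction 0.4 N
- mug: white mug, 80 mm across, 90 high (mm); a loose bystander, leave it alone
- pill_jar: orange pill jar, 48 across, 80 high (mm); a loose bystander, leave it alone
- vitamin_jar: red vitamin jar, 60 across, 95 high (mm); a loose bystander, leave it alone
- tumbler: glass tumbler, 72 across, 100 high (mm); a loose bystander, leave it alone
- blue_bottle: blue bottle, 44 across, 100 high (mm); a loose bystander, leave it alone
- dish_brush: washing-up brush lying on the worktop; origin under its middle (mm); a loose bystander, leave it alone
- bowl: red bowl, 170 across, 75 high (mm); a loose bystander, leave it alone

How it is judged:
By the outcome, as a careful person would: the job done as asked, in the order asked, and still so for the second after the job is handed in, while the arm keeps its last pose, push and grip.
It also fails if it takes over 56 s, if anything falls off the work surface, if the arm or the gripper's body presses on something with over 40 N, if the wrist force passes 120 N, or if a joint passes its speed limit or range.

ROBOT

A 6-joint arm with a two-finger parallel gripper is mounted at the origin on the work surface. World frame = base frame: x ahead of the robot, y to its left, z up, the work surface at z = 0. Lengths are in mm, angles in rad, forces in N, time in s.
With the tool pointing down it reaches from about 275 to 750 mm from the base axis. Payload 10.2 kg.
Tool frame: the origin (TCP) lies between the finger pads; the fingertips stand 11 mm ahead of it and the grasp point (between the pads) lies 8 mm behind it; z points along the fingers, y is the line along which they close (so a half turn about z gives the same grasp; the last joint's range is limited). The gripper opens to 85 mm and grips with 20 to 120 N. Pads are 22 mm wide; open, the fingers measure 114 mm over their backs; the gripper's body (76 mm by 85 mm) begins 54 mm behind the grasp point. The pads swing forward as they close: fully open they stand 13 mm farther back than shut.
Start: joints at [0.958, 0.313, 1.498, -0, 1.331, -0.223], TCP at [199.515, 485.618, 242.294] pointing down, gripper open.
Joint ranges: [-2.94, 2.94], [-0.97, 2.17], [0.19, 2.56], [-1.23, 4.37], [0.02, 3.11], [-2.88, 2.88]. Speed limits (rad/s): [2.39, 2.39, 3.01, 3.14, 3.14, 3.14].

INTERFACE

Orientations are given as a unit quaternion [w, x, y, z].
In Python, from rig import sense, eyes, finish_job gives the robot as it stands.
- The arm moves only by the shell command python3 -m jog 'ROWS' [FORCE]. ROWS is JSON, a list of rows, each a list of 7 numbers: the shift along the tool's x, y, z in m, then the turn, a rotation vector about the tool's x, y, z in rad, then the finger opening in m, from 0 to 0.0854. In form: [[dx, dy, dz, rx, ry, rz, gripper], ...]. A call has 1 to 5 rows; each row shifts and turns the commanded pose from where the row before left it, along the tool's axes as they then stand; what a row does not reach is not made up. A row lasts 1/10 s, in which the tool goes at most 50 mm and 8.59 degrees, less where a joint would pass 70% of its speed; a pose out of reach is approached as far as the arm can. A call is refused whole if a number of a shift passes 0.05 or a number of a turn 0.15, either way. A call with a gripper value outside its range is refused whole. The fingers move at their own pace and stop on an object; FORCE is the grip in N (left out, the last holds). Time passes only in rows, so rows that do not move let the fingers close. It gives the time, the measured TCP pose, the force, the opening and the grip force at its end, in the units of the state.
- sense(): the state, without advancing time (a new reading comes with each control period).
- eyes.capture(name): name is "scene" or "top"; returns the picture (400x640x3 uint8, red, green, blue); there is no depth.
- eyes.calibration(name): a dict with "fx", "fy", "cx", "cy" (pixels), "cam_to_world" (4x4, takes a point from camera to world coordinates). Camera axes: x right, y down, z forward; pixel columns grow to the right and rows downward; lengths in mm; the calibration is good to about 2 mm. A picture is of the moment at which its call begins. calibration takes no time and is no camera call.
- finish_job(): hands the job in; it is judged then, once.
The state is a dict: "time_s": time; "joints": joint angles; "dq": joint speeds; "tau": joint torques, N m; "eef_pos": TCP position; "ee_rot": TCP orientation; "force": force on the tool from outside, world axes, zero at the start; "wrist_torque": the same for the moment, N m; "grip_width": opening from 0.0 (shut) to 1.0 (fully open); "grip_force": force on a finger pad.
Only numpy, scipy, OpenCV 4.12 (cv2) and the standard library are available. Lean on these libraries where they do the work, as an engineer would, in place of code of your own. Each camera call takes 0.05 s, during which the arm holds its last target. There are 200 camera calls.

## Working session

There is one attempt and no reset: what is moved stays moved. The work goes in short steps, Python scripts to look and compute and a shell command to move; the robot and the scene stay as the last step left them, time stands still between calls to the robot, and variables do not carry over. Pictures are saved under pics/ and viewed, at most 10 in all, crops included, and the job is handed in when it is done.

```bash
ls; mkdir -p pics; python3 - <<'E'
from rig import sense,eyes
import cv2,numpy as np
s=sense();print(s)
for n in("scene","top"):
    im=eyes.capture(n);cv2.imwrite(f"pics/{n}0.png",im[:,:,::-1]);c=eyes.calibration(n);print(n,c['fx'],c['fy'],c['cx'],c['cy'],np.round(c['cam_to_world'],3).tolist())
E
```

```text
pics
{'time_s': 0.0, 'joints': array([ 9.57598206e-01,  3.13438790e-01,  1.49844151e+00,  1.67165813e-05,
        1.33100716e+00, -2.23391978e-01]), 'dq': array([ 0.00119295,  0.00155905, -0.00089131,  0.00066611, -0.00136627,
        0.00036231]), 'tau': array([ 6.50218499e-05, -4.12267399e+01, -2.59744889e+01, -1.78483556e-04,
        4.13499321e-03,  1.78556195e-05]), 'eef_pos': array([199.3632065 , 485.40816675, 241.73913982]), 'ee_rot': array([-2.70395667e-04,  1.93673354e-01,  9.81065855e-01, -5.88289616e-04]), 'force': array([-0.0036857 , -0.49848796, -0.08837606]), 'wrist_torque': array([-0.02856708, -0.02114551,  0.02563925]), 'grip_force': 0.0, 'grip_width': 1.000614271165908}
scene 479.4141366017086 479.4141366017086 312.85370765863513 204.3694847966216 [[-0.019, 0.71, -0.704, 1529.095], [1.0, 0.023, -0.004, -11.803], [0.013, -0.704, -0.71, 1090.34], [0.0, 0.0, 0.0, 1.0]]
top 409.4801629330212 409.4801629330212 322.65913587405504 205.61569315031164 [[0.01, -0.979, 0.202, 277.211], [-1.0, -0.009, 0.004, -45.794], [-0.002, -0.202, -0.979, 1419.518], [0.0, 0.0, 0.0, 1.0]]
```

View pics/scene0.png

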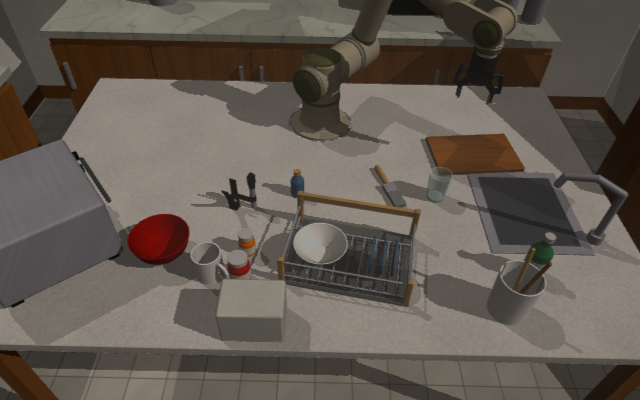

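View pics/top0.png

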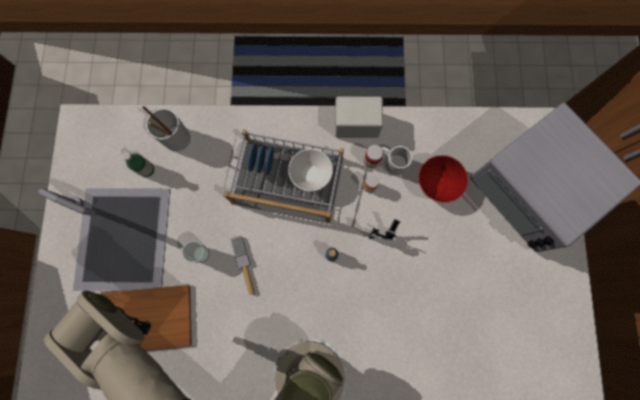

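The scene view shows the post at about (240,192) and the rail running from (302,200) to (418,214). In the top view the post is at about (385,232) and the rail runs from (230,199) to (331,213). The arm is well clear of both. Next I'll zoom in on the post and the rail ends.

```bash
cat > h.py <<'E'
import numpy as np,cv2
from rig import sense,eyes
def cal(n):
    c=eyes.calibration(n);return np.array([[c['fx'],0,c['cx']],[0,c['fy'],c['cy']],[0,0,1.]]),np.array(c['cam_to_world'])
def ray(n,u,v):
    K,T=cal(n);return T[:3,3],T[:3,:3]@np.linalg.solve(K,[u,v,1.])
def onz(n,u,v,z):
    o,d=ray(n,u,v);return o+d*(z-o[2])/d[2]
def proj(n,p):
    K,T=cal(n);q=K@(T[:3,:3].T@(np.asarray(p,float)-T[:3,3]));return q[:2]/q[2]
def tri(a,b):
    (o1,d1),(o2,d2)=ray("scene",*a),ray("top",*b)
    s=np.linalg.lstsq(np.c_[d1,-d2],o2-o1,rcond=None)[0]
    p,q=o1+s[0]*d1,o2+s[1]*d2;return (p+q)/2,np.linalg.norm(p-q)
def crop(im,x0,y0,x1,y1,k):
    c=cv2.resize(im[y0:y1,x0:x1,::-1],None,fx=k,fy=k,interpolation=cv2.INTER_CUBIC)
    for x in range(-(-x0//10)*10,x1,10): cv2.putText(c,str(x),((x-x0)*k,10),0,.35,(0,0,255),1);cv2.line(c,((x-x0)*k,12),((x-x0)*k,18),(0,0,255),1)
    for y in range(-(-y0//10)*10,y1,10): cv2.putText(c,str(y),(0,(y-y0)*k+4),0,.35,(0,0,255),1)
    return c
def euler_state():
    s=sense();return s
E
python3 - <<'E'
from h import *
a=eyes.capture("scene");b=eyes.capture("top")
A=crop(a,215,165,265,215,8);B=crop(b,365,210,415,260,8)
C=crop(a,290,188,430,225,4)[:,:400*2];D=crop(b,222,190,342,222,4)
im=np.zeros((600,800,3),np.uint8);im[:400,:400]=A;im[:400,400:]=B
R=np.zeros((200,800,3),np.uint8);
C=crop(a,290,188,425,228,2);C=cv2.resize(C,(400,118));D=cv2.resize(crop(b,222,190,342,225,3),(400,117))
im[400:518,:400]=C;im[400:517,400:]=D
cv2.imwrite("pics/c1.png",im)
# wooden rail mask
for n,im,(x0,y0,x1,y1) in(("scene",a,(290,190,425,225)),("top",b,(222,185,342,225))):
    hsv=cv2.cvtColor(im,cv2.COLOR_RGB2HSV)[y0:y1,x0:x1]
    m=cv2.inRange(hsv,(5,90,70),(30,255,255))
    k,l,st,ce=cv2.connectedComponentsWithStats(m)
    for i in range(1,k):
        if st[i,4]>15:
            r=cv2.minAreaRect(np.argwhere(l==i)[:,::-1].astype(np.float32)+[x0,y0]) if 0 else cv2.minAreaRect((np.argwhere(l==i)[:,::-1]+np.array([x0,y0])).astype(np.float32))
            print(n,st[i],r, cv2.boxPoints(r).round(1).tolist())
E
```

```text
scene [  7   1 124  31 739] ((358.5511474609375, 204.99058532714844), (30.046892166137695, 122.70855712890625), 89.02068328857422) [[296.8999938964844, 191.0], [419.6000061035156, 188.89999389648438], [420.20001220703125, 219.0], [297.5, 221.10000610351562]]
top [  2   7 107  26 505] ((277.1346130371094, 204.32691955566406), (108.256103515625, 5.295134544372559), 11.309932708740234) [[223.5, 196.3000030517578], [224.60000610351562, 191.10000610351562], [330.70001220703125, 212.3000030517578], [329.70001220703125, 217.5]]
```

View pics/c1.png

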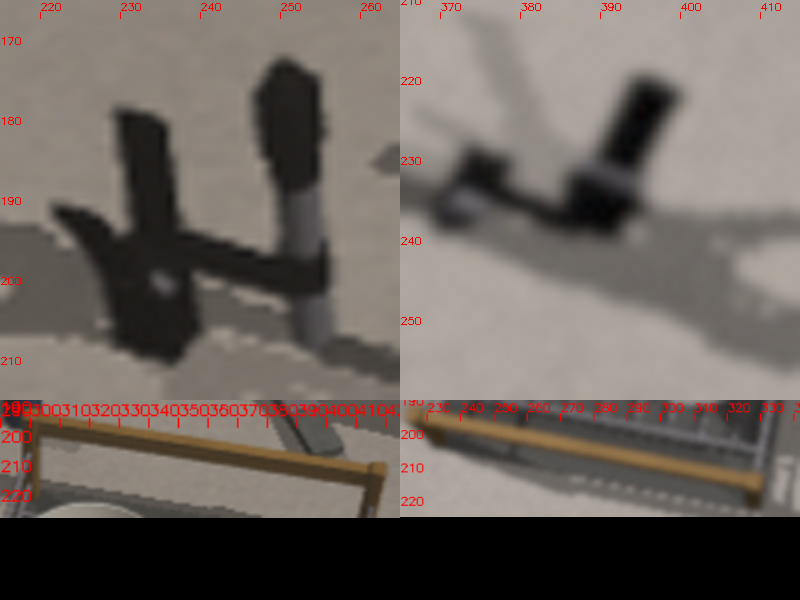

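The zoomed crop shows these features:

| View | Feature | Pixel |
|---|---|---|
| Scene | Fixed lever top | (229,178.5) to (236,180.6) |
| Scene | Swinging lever tip | (221,190.5) |
| Scene | Head centre | (251,181) |
| Top | Swinging lever tip | (394.4,219.4) to (400,222) |
| Top | Head | (375.5,230.6) |

Next I'll fit the post pose from these points and the rail from its ends.

```bash
cat > fit.py <<'E'
from h import *
from scipy.optimize import least_squares
F=[("scene",(56,26,121),(250.9,180.6)),("scene",(-11,10,112),(229.1,178.6)),("scene",(11,10,112),(235.9,180.5)),("scene",(-11,-41,112),(221.3,190.8)),
("top",(56,26,121),(375.5,230.6)),("top",(11,-41,112),(394.4,219.6)),("top",(-11,-41,112),(399.7,221.9)),("scene",(56,26,0),(254.6,207.))]
def w(q,p):
    c,s=np.cos(q[2]),np.sin(q[2]);return np.array([q[0]+c*p[0]-s*p[1],q[1]+s*p[0]+c*p[1],p[2]])
f=lambda q:np.concatenate([proj(n,w(q,p))-u for n,p,u in F])
E
python3 - <<'E'
from fit import *
r=least_squares(f,[450,-150,1.4],loss="soft_l1");print(r.x,np.degrees(r.x[2]));print(f(r.x).reshape(-1,2).round(1).tolist())
print("head tri",tri((250.9,180.6),(375.5,230.6)))
# rail line: top-face mask refined, column-wise centre
for n,(x0,y0,x1,y1) in(("scene",(306,190,412,220)),("top",(234,190,324,222))):
    im=eyes.capture(n);hsv=cv2.cvtColor(im,cv2.COLOR_RGB2HSV)[y0:y1,x0:x1]
    m=cv2.inRange(hsv,(5,90,70),(30,255,255));V=hsv[:,:,2]
    up=[];lo=[]
    for i in range(x1-x0):
        j=np.flatnonzero(m[:,i])
        if len(j): up.append((i+x0,j[0]+y0));lo.append((i+x0,j[-1]+y0+1))
    for nm,e in(("up",up),("lo",lo)):
        e=np.array(e,float);c=np.polyfit(e[:,0],e[:,1],1);res=e[:,1]-np.polyval(c,e[:,0]);k=abs(res)<1.2;c=np.polyfit(e[k,0],e[k,1],1)
        P=[onz(n,u,np.polyval(c,u),120) for u in(x0,x1)];d=P[1]-P[0]
        print(n,nm,c.round(3),np.round(P,1).tolist(),"dir",np.degrees(np.arctan2(d[1],d[0])))
    i=(x1-x0)//2;print(n,"col",[(int(a),hsv[a,i].tolist()) for a in range(y1-y0) if m[a,i]])
# end posts
print([onz("scene",u,v,124).round(1).tolist() for u,v in((299,196),(419,212))],[onz("top",u,v,124).round(1).tolist() for u,v in((227,197),(331,213))])
print(tri((250.6,176),(376,229)))
E
```

```text
[ 467.2298509  -266.10441389  -17.6826423 ] -1013.1407742711755
[[0.3, -1.9], [0.4, -0.7], [-0.1, -0.6], [-0.8, -2.5], [-1.8, -0.3], [-0.3, -2.1], [0.7, -1.7], [-0.4, -0.0]]
head tri (array([ 465.32466985, -208.46079844,  113.64492913]), np.float64(5.143333904236008))
scene up [  0.155 145.676] [[520.7, -38.3, 120.0], [577.8, 263.6, 120.0]] dir 79.29300609156742
scene lo [  0.168 148.022] [[546.8, -37.6, 120.0], [607.6, 259.9, 120.0]] dir 78.43357098762296
scene col [(11, [17, 115, 129]), (12, [17, 138, 126]), (13, [17, 138, 122]), (14, [17, 124, 82]), (15, [17, 120, 70]), (16, [18, 122, 71])]
top up [  0.201 146.656] [[581.9, 249.1, 120.0], [524.7, -44.9, 120.0]] dir -101.00496271090003
top lo [  0.196 152.693] [[565.4, 248.2, 120.0], [509.9, -45.1, 120.0]] dir -100.71230453562346
top col [(13, [17, 113, 129]), (14, [17, 124, 140]), (15, [17, 127, 135]), (16, [16, 118, 112])]
[[537.8, -58.1, 124.0], [591.1, 280.9, 124.0]] [[569.4, 270.3, 124.0], [519.8, -67.5, 124.0]]
(array([ 467.48461673, -207.51505428,  134.17772806]), np.float64(5.168097777500379))
```

```bash
python3 - <<'E'
from h import *
a=eyes.capture("scene");b=eyes.capture("top")
im=np.zeros((600,800,3),np.uint8)
for i,(s,x,y) in enumerate(((a,292,188),(a,394,194),(b,220,186),(b,312,200))):
    c=crop(s,x,y,x+40,y+30,10);im[(i//2)*300:(i//2)*300+300,(i%2)*400:(i%2)*400+400]=c
cv2.imwrite("pics/c2.png",im)
E
```

```text
(no output)
```

View pics/c2.png

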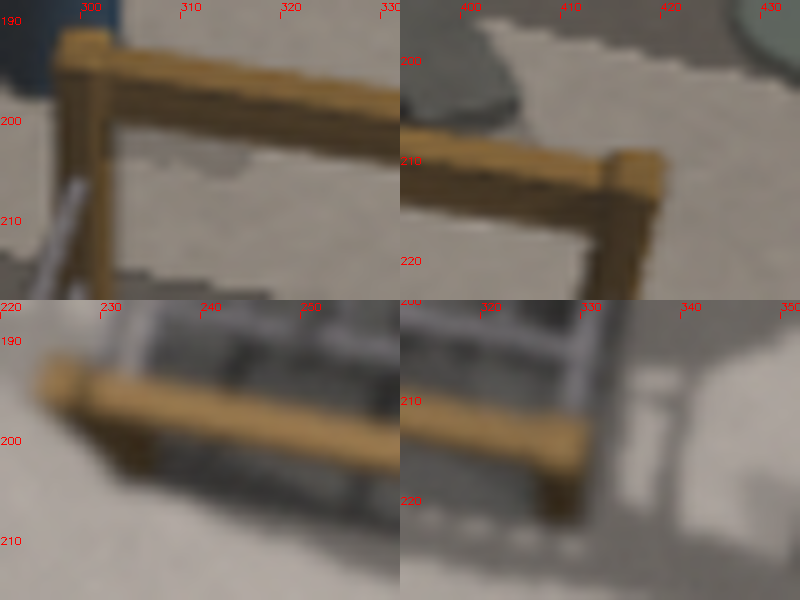

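The crops show the rail's end posts at about (300,195) and (417,211) in the scene view, and (226,194) and (328,214) in the top view. The rail between them is clear. I'll refit with the half-pixel crop offset, then compute the grasp orientation and moves.

```bash
python3 - <<'E'
from fit import *
import fit
from scipy.spatial.transform import Rotation as Ro
fit.F=[(n,p,np.array(u)-.5) for n,p,u in fit.F]
for sub in(None,"scene","top"):
    g=lambda q:np.concatenate([proj(n,w(q,p))-u for n,p,u in fit.F if sub in(None,n)])
    r=least_squares(g,[467,-266,1.17],loss="soft_l1");print(sub,r.x.round(3),np.degrees(r.x[2]).round(1),g(r.x).reshape(-1,2).round(1).tolist())
s=sense();R=Ro.from_quat(np.r_[s['ee_rot'][1:],s['ee_rot'][0]]).as_matrix();print(R.round(3),s['joints'],np.degrees(np.arctan2(R[1,1],R[0,1])))
print(s['time_s'])
# bystanders near path
print("bottle",onz("scene",297,195,0),onz("top",332,254,100))
E
```

```text
None [ 467.511 -267.003    1.184] 67.9 [[0.5, -1.5], [0.5, -0.2], [0.0, -0.1], [-0.5, -1.8], [-1.0, 0.5], [0.2, -1.8], [1.3, -1.5], [-0.2, 0.3]]
scene [ 470.906 -266.931    1.231] 70.6 [[0.5, -1.4], [0.1, 0.7], [-0.2, 0.6], [-0.1, -0.7], [-0.3, 0.4]]
top [ 464.017 -264.429    1.131] 64.8 [[-1.8, 0.5], [0.2, -0.6], [1.1, 0.0]]
[[-0.925  0.38  -0.   ]
 [ 0.38   0.925 -0.   ]
 [ 0.    -0.    -1.   ]] [ 9.57571054e-01  3.12938612e-01  1.49778780e+00 -1.87611003e-05
  1.33097398e+00 -2.23381788e-01] 67.6638690724998
0.4
bottle [406.15909211 -70.70585669   0.        ] [390.36766827 -71.8849528  100.        ]
```

```bash
python3 -m jog '[[0,0,0,0,0,0.149,0.085],[0,0,0,0,0,0.149,0.085],[0,0,0,0,0,0.149,0.085],[0,0,0,0,0,0.149,0.085],[0,0,0,0,0,0.149,0.085]]' && python3 -m jog '[[0,0,0,0,0,0.149,0.085],[0,0,0,0,0,0.149,0.085],[0,0,0,0,0,0.149,0.085],[0,0,0,0,0,0.149,0.085],[0,0,0,0,0,0.149,0.085]]' && python3 -m jog '[[0,0,0,0,0,0.075,0.085],[-0.035,0.031,0,0,0,0,0.085],[-0.035,0.031,0,0,0,0,0.085],[-0.035,0.031,0,0,0,0,0.085],[-0.035,0.031,0,0,0,0,0.085]]' && python3 -m jog '[[-0.035,0.031,0,0,0,0,0.085],[-0.035,0.031,0,0,0,0,0.085],[-0.035,0.031,0,0,0,0,0.085],[-0.035,0.031,0,0,0,0,0.085],[-0.035,0.031,0,0,0,0,0.085]]' && python3 -m jog '[[-0.035,0.031,0,0,0,0,0.085],[-0.035,0.031,0,0,0,0,0.085],[-0.035,0.031,0,0,0,0,0.085],[-0.035,0.031,0,0,0,0,0.085],[-0.035,0.031,0,0,0,0,0.085]]'
cat >> h.py <<'E'
from scipy.spatial.transform import Rotation as Ro
def tool():
    s=sense();R=Ro.from_quat(np.r_[s['ee_rot'][1:],s['ee_rot'][0]]).as_matrix()
    return s,R
def go(x,y,z,yaw,oy=0,ox=0):
    "shift (tool axes, mm) and rz (rad) so the TCP stands at post-frame offset (ox,oy); post x = tool x, post y = -tool y"
    s,R=tool();a=np.radians(yaw);t=np.array([x+np.cos(a)*ox-np.sin(a)*oy,y+np.sin(a)*ox+np.cos(a)*oy,z])
    d=R.T@(t-s['eef_pos']);ph=np.arctan2(R[1,0],R[0,0])
    print("t",round(s['time_s'],2),"pos",s['eef_pos'].round(1),"yaw",np.degrees(ph).round(2),"tilt",np.degrees(np.arccos(-R[2,2])).round(2),"F",s['force'].round(1),"gw",round(s['grip_width'],3),"gf",round(s['grip_force'],1))
    print("shift",d.round(1),"rz",((ph-a+np.pi)%(2*np.pi)-np.pi).round(3))
E
python3 -c "
from h import *
go(467.5,-266.5,200,68,-7)"
```

```text
time_s: 0.9
eef_pos: [199.5, 485.6, 242.3]
ee_rot: [0.0, 0.54, 0.842, -0.0]
force: [0.5, -0.5, 0.3]
grip_width: 0.994
grip_force: 0.0
time_s: 1.4
eef_pos: [199.5, 485.6, 242.3]
ee_rot: [0.0, 0.809, 0.587, -0.0]
force: [-0.2, 0.3, -0.7]
grip_width: 0.991
grip_force: 0.0
time_s: 1.9
eef_pos: [262.1, 307.7, 242.3]
ee_rot: [0.0, 0.829, 0.559, 0.0]
force: [1.1, -0.1, -0.0]
grip_width: 0.998
grip_force: 0.0
time_s: 2.4
eef_pos: [340.4, 87.2, 242.6]
ee_rot: [0.0, 0.829, 0.559, 0.0]
force: [1.1, 0.9, -0.4]
grip_width: 0.999
grip_force: 0.0
time_s: 2.9
eef_pos: [418.6, -133.4, 242.4]
ee_rot: [0.0, 0.829, 0.559, 0.0]
force: [0.6, 0.3, 0.2]
grip_width: 0.996
grip_force: 0.0
t 2.9 pos [ 418.6 -133.4  242.4] yaw 67.96 tilt 0.03 F [0.6 0.3 0.2] gw 0.996 gf 0.0
shift [-105.   102.3   42.5] rz -0.001
```

```bash
python3 -m jog '[[-0.035,0.034,0,0,0,0,0.085],[-0.035,0.034,0,0,0,0,0.085],[-0.035,0.034,0.02,0,0,0,0.085],[0,0,0.0,0,0,0,0.085]]' 
python3 - <<'E'
from h import *
go(467.5,-266.5,84,68,-7)
a=eyes.capture("scene");b=eyes.capture("top")
im=np.zeros((600,800,3),np.uint8)
im[:480,:400]=crop(a,205,130,255+0,190,8)[:, :400];im[:480,400:]=crop(b,360,200,410,260,8)
cv2.imwrite("pics/c3.png",im)
E
```

```text
time_s: 3.3
eef_pos: [472.6, -268.2, 219.5]
ee_rot: [-0.002, 0.83, 0.558, -0.001]
force: [-0.6, 0.8, 1.0]
grip_width: 0.996
grip_force: 0.0
t 3.3 pos [ 472.6 -268.2  219.5] yaw 67.78 tilt 0.28 F [-0.6  0.8  1. ] gw 0.996 gf 0.0
shift [ -0.5   2.3 135.5] rz -0.004
```

View pics/c3.png

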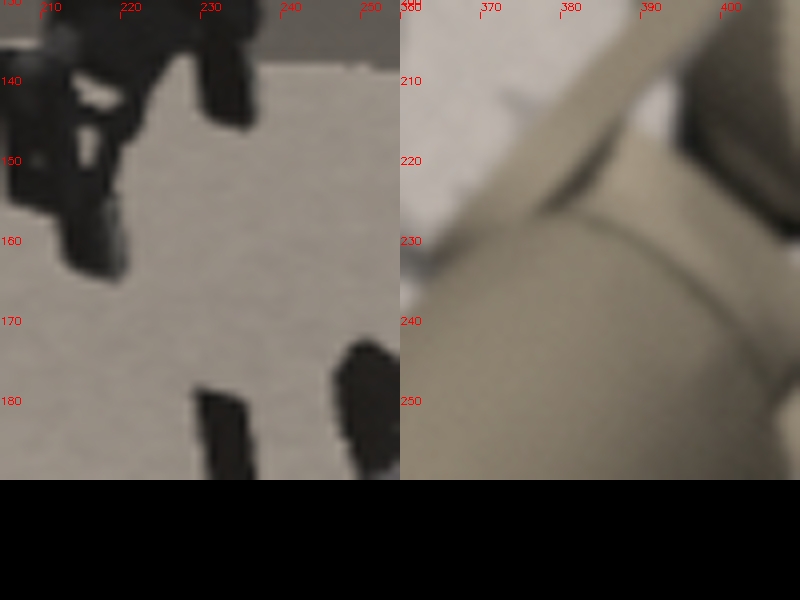

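The scene view shows the open fingertips at about (213–220,163–165) and (230–236,144–146), with the lever top at (229–236,179–180) below them. The top view is blocked by the arm. I'll use the fingertips to check the scene camera's bias.

```bash
python3 - <<'E'
from fit import *
s,R=tool();p=s['eef_pos'];print(s['time_s'],p)
for dz in(-2,4.5,11):
    for y in(-43,-50,-57,43,50,57): print(dz,y,[proj("scene",p+R@[x,y,dz]).round(1).tolist() for x in(-11,11)])
q=[467.5,-266.5,np.radians(68)]
for P in((-11,14,112),(11,14,112),(-11,-41,112),(11,-41,112)):print(P,proj("scene",w(q,P)).round(1))
E
```

```text
3.4 [ 472.38378107 -264.75572174  222.47366564]
-2 -43 [[231.1, 143.3], [237.7, 145.2]]
-2 -50 [[232.3, 141.9], [238.9, 143.8]]
-2 -57 [[233.5, 140.6], [240.1, 142.5]]
-2 43 [[215.5, 160.8], [222.4, 162.9]]
-2 50 [[214.2, 162.3], [221.1, 164.4]]
-2 57 [[212.8, 163.8], [219.7, 165.9]]
4.5 -43 [[231.3, 145.1], [237.9, 147.0]]
4.5 -50 [[232.5, 143.7], [239.1, 145.6]]
4.5 -57 [[233.7, 142.3], [240.3, 144.2]]
4.5 43 [[215.8, 162.6], [222.6, 164.7]]
4.5 50 [[214.5, 164.1], [221.3, 166.2]]
4.5 57 [[213.2, 165.6], [220.0, 167.7]]
11 -43 [[231.6, 146.8], [238.2, 148.7]]
11 -50 [[232.8, 145.4], [239.4, 147.4]]
11 -57 [[234.0, 144.1], [240.5, 146.0]]
11 43 [[216.1, 164.4], [222.9, 166.5]]
11 50 [[214.8, 165.9], [221.6, 168.0]]
11 57 [[213.5, 167.4], [220.3, 169.5]]
(-11, 14, 112) [229.9 177.1]
(11, 14, 112) [236.3 179.1]
(-11, -41, 112) [220.5 188.5]
(11, -41, 112) [227.  190.6]
```

```bash
python3 -c "
from h import *
go(468.5,-265,84,68,-8)"
```

```text
t 3.4 pos [ 472.4 -264.8  222.5] yaw 67.94 tilt 0.11 F [-0.   0.2  0.5] gw 0.995 gf 0.0
shift [ -1.8   4.7 138.5] rz -0.001
```

```bash
python3 -m jog '[[-0.0018,0.0047,0.03,0,0,0,0.085],[0,0,0.03,0,0,0,0.085],[0,0,0.02,0,0,0,0.085],[0,0,0.01,0,0,0,0.085],[0,0,0.01,0,0,0,0.085]]' 20 && python3 -m jog '[[0,0,0.01,0,0,0,0.085],[0,0,0.01,0,0,0,0.085],[0,0,0.01,0,0,0,0.085],[0,0,0.0085,0,0,0,0.085],[0,0,0,0,0,0,0.085]]'
python3 - <<'E'
from h import *
go(468.5,-265,84,68,-8)
a=eyes.capture("scene")
cv2.imwrite("pics/c4.png",crop(a,205,150,275,215,9))
E
```

```text
time_s: 3.9
eef_pos: [476.7, -267.4, 124.1]
ee_rot: [0.001, 0.829, 0.56, 0.0]
force: [-0.6, -0.1, 0.4]
grip_width: 0.999
grip_force: 0.0
time_s: 4.4
eef_pos: [475.9, -267.6, 83.6]
ee_rot: [-0.001, 0.829, 0.559, -0.0]
force: [-0.2, -0.2, -0.4]
grip_width: 0.992
grip_force: 0.0
t 4.4 pos [ 475.9 -267.6   83.6] yaw 68.0 tilt 0.12 F [-0.2 -0.2 -0.4] gw 0.992 gf 0.0
shift [-0.4  0.2 -0.4] rz -0.0
```

View pics/c4.png

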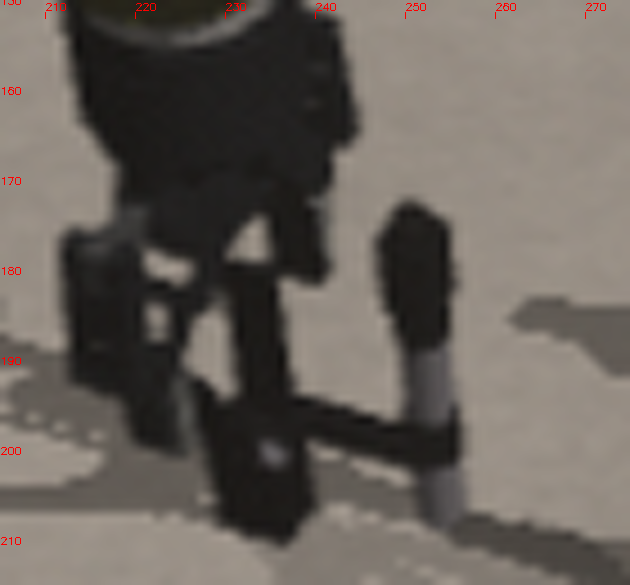

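The fingers straddle both levers: the swinging-side tip is at (221,200), the fixed-side tip at (237,181), and the fixed lever lies between them at (234,186). I'll close with a compensating shift so the fixed lever stays put.

```bash
python3 -m jog '[[0,0.003,0,0,0,0,0.07],[0,0.003,0,0,0,0,0.06],[0,0,0,0,0,0,0.06]]' 20 && python3 -m jog '[[0,-0.003,0,0,0,0,0.054],[0,-0.003,0,0,0,0,0.048],[0,-0.003,0,0,0,0,0.042]]' && python3 -m jog '[[0,-0.003,0,0,0,0,0.036],[0,-0.002,0,0,0,0,0.030],[0,0,0,0,0,0,0.024],[0,0,0,0,0,0,0.02],[0,0,0,0,0,0,0.02]]' 30
```

```text
time_s: 4.75
eef_pos: [482.4, -270.5, 85.2]
ee_rot: [0.0, 0.829, 0.559, 0.0]
force: [-0.9, 0.4, -0.0]
grip_width: 0.701
grip_force: 0.0
time_s: 5.05
eef_pos: [473.9, -267.5, 86.2]
ee_rot: [0.002, 0.829, 0.559, 0.0]
force: [0.6, -4.2, 6.1]
grip_width: 0.496
grip_force: 5.2
time_s: 5.55
eef_pos: [468.7, -265.3, 86.4]
ee_rot: [0.001, 0.829, 0.559, -0.0]
force: [-3.9, 1.6, 14.1]
grip_width: 0.322
grip_force: 29.5
```

Opening is 27.5 mm at 29.5 N, so the levers are squeezed to their stop. Now lift and check.

```bash
python3 -m jog '[[0,0,-0.01,0,0,0,0.02],[0,0,-0.02,0,0,0,0.02],[0,0,-0.04,0,0,0,0.02],[0,0,-0.04,0,0,0,0.02],[0,0,-0.04,0,0,0,0.02]]' && python3 -m jog '[[0,0,-0.02,0,0,0,0.02],[0,0,0,0,0,0,0.02]]'
python3 - <<'E'
from h import *
go(549.7,100,235,79.1)
a=eyes.capture("scene");b=eyes.capture("top")
im=np.zeros((600,800,3),np.uint8)
im[:480,:400]=crop(a,200,110,250,170,8);im[:480,400:]=crop(b,360,200,410,260,8)
cv2.imwrite("pics/c5.png",im[:480,:400])
E
```

```text
time_s: 6.05
eef_pos: [468.4, -264.5, 236.4]
ee_rot: [-0.0, 0.829, 0.559, -0.0]
force: [0.1, -0.3, -2.8]
grip_width: 0.316
grip_force: 30.8
time_s: 6.25
eef_pos: [469.3, -265.3, 257.5]
ee_rot: [0.002, 0.829, 0.559, 0.001]
force: [-0.0, 0.5, -3.0]
grip_width: 0.315
grip_force: 30.8
t 6.25 pos [ 469.3 -265.3  257.5] yaw 68.0 tilt 0.29 F [-0.   0.5 -3. ] gw 0.315 gf 30.8
shift [368.8 -62.4  21.6] rz -0.194
```

View pics/c5.png

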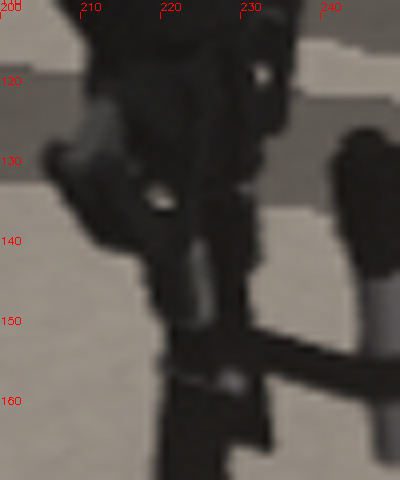

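The post is lifted upright, with the tube vertical at (247,150) and the jaws open at (228,166). Next, move over the rail with 5 mm of offset toward the robot, so the rail enters on the lip side.

```bash
python3 -m jog '[[0.02,-0.003,0,0,0,0,0.02],[0.035,-0.006,0,0,0,0,0.02],[0.042,-0.008,0,0,0,0,0.02],[0.042,-0.008,0,0,0,0,0.02],[0.042,-0.008,0,0,0,0,0.02]]' && python3 -m jog '[[0.042,-0.008,0,0,0,-0.03,0.02],[0.042,-0.008,0,0,0,-0.04,0.02],[0.042,-0.008,0,0,0,-0.04,0.02],[0.035,-0.008,0,0,0,-0.04,0.02],[0.02,-0.003,0,0,0,-0.03,0.02]]' && python3 -m jog '[[0,0,0,0,0,-0.014,0.02],[0,0,0,0,0,0,0.02]]'
python3 -c "
from h import *
go(549.8,100,200,79.1,5)"
```

```text
time_s: 6.85
eef_pos: [505.4, -82.9, 252.7]
ee_rot: [-0.002, 0.829, 0.559, -0.001]
force: [0.9, 0.7, -2.2]
grip_width: 0.316
grip_force: 30.8
time_s: 7.35
eef_pos: [529.3, 100.4, 252.5]
ee_rot: [-0.002, 0.774, 0.633, -0.001]
force: [0.4, -0.6, -2.5]
grip_width: 0.317
grip_force: 30.8
time_s: 7.55
eef_pos: [529.8, 97.7, 253.2]
ee_rot: [-0.001, 0.771, 0.637, -0.001]
force: [-0.1, 0.6, -2.9]
grip_width: 0.318
grip_force: 30.8
t 7.55 pos [529.8  97.7 253.2] yaw 79.15 tilt 0.18 F [-0.1  0.6 -2.9] gw 0.318 gf 30.8
shift [ 6.1 14.4 53.1] rz 0.001
```

```bash
python3 -m jog '[[0.003,0.007,0,0,0,0,0.02],[0.003,0.0074,0.01,0,0,0,0.02],[0,0,0.015,0,0,0,0.02],[0,0,0.005,0,0,0,0.02],[0,0,0,0,0,0,0.02]]' && python3 -m jog '[[0,0,0,0,0,0,0.02]]'
python3 - <<'E'
from h import *
go(549.8,100,200,79.1,5)
a=eyes.capture("scene");b=eyes.capture("top")
im=np.zeros((600,800,3),np.uint8)
im[:560,:400]=crop(a,330,150,380,220,8);im[:560,400:]=crop(b,250,170,300,240,8)
cv2.imwrite("pics/c6.png",im)
E
```

```text
time_s: 8.05
eef_pos: [545.5, 100.5, 223.6]
ee_rot: [-0.001, 0.771, 0.637, -0.001]
force: [-0.4, -1.1, -2.2]
grip_width: 0.316
grip_force: 30.8
time_s: 8.15
eef_pos: [545.9, 100.7, 225.1]
ee_rot: [0.0, 0.771, 0.637, 0.0]
force: [1.0, -0.7, -2.1]
grip_width: 0.318
grip_force: 30.8
t 8.15 pos [545.9 100.7 225.1] yaw 79.09 tilt 0.02 F [ 1.  -0.7 -2.1] gw 0.318 gf 30.8
shift [ 0.  -1.  25.1] rz -0.0
```

View pics/c6.png

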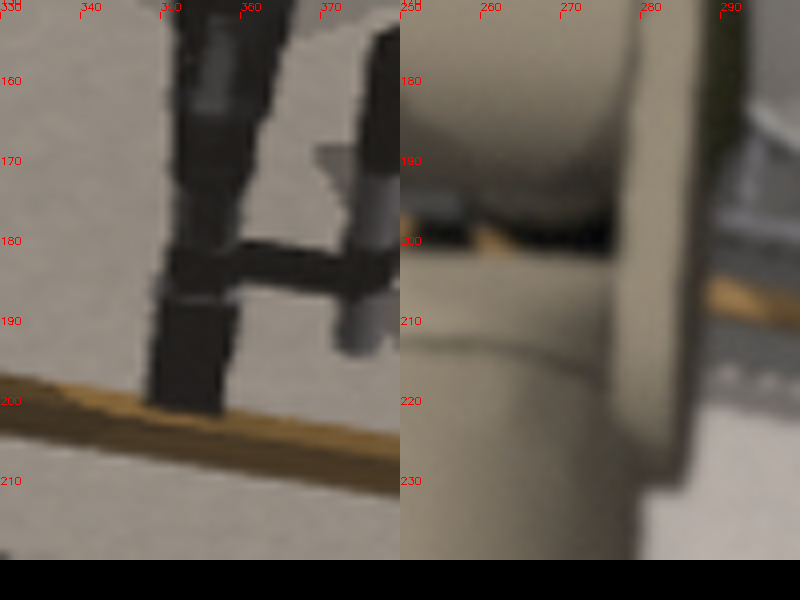

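In the scene view the jaw foot is at (348–357,201), over the rail's top face. The arm hides the top view. Next, lower until the roof is about 10 mm above the rail, then feel sideways for the fixed jaw.

```bash
python3 -m jog '[[0,0,0.01,0,0,0,0.02],[0,0,0.008,0,0,0,0.02],[0,0,0.008,0,0,0,0.02],[0,0,0,0,0,0,0.02]]' && python3 -m jog '[[0,0,0.008,0,0,0,0.02],[0,0,0.008,0,0,0,0.02],[0,0,0,0,0,0,0.02],[0,0,0,0,0,0,0.02]]' && python3 -m jog '[[0,0.002,0,0,0,0,0.02],[0,0,0,0,0,0,0.02],[0,0,0,0,0,0,0.02]]'; python3 -m jog '[[0,0.001,0,0,0,0,0.02],[0,0,0,0,0,0,0.02]]'; python3 -m jog '[[0,0.001,0,0,0,0,0.02],[0,0,0,0,0,0,0.02]]'
```

```text
time_s: 8.65
eef_pos: [545.0, 101.0, 197.3]
ee_rot: [-0.001, 0.771, 0.637, -0.001]
force: [-0.5, 0.8, -2.8]
grip_width: 0.318
grip_force: 30.8
time_s: 9.05
eef_pos: [545.6, 100.9, 182.7]
ee_rot: [-0.0, 0.771, 0.637, -0.0]
force: [0.1, 0.3, -1.1]
grip_width: 0.319
grip_force: 30.8
time_s: 9.35
eef_pos: [547.7, 100.6, 183.0]
ee_rot: [0.0, 0.771, 0.637, 0.0]
force: [-0.7, 0.1, -2.4]
grip_width: 0.317
grip_force: 30.8
time_s: 9.55
eef_pos: [548.6, 100.4, 182.9]
ee_rot: [0.0, 0.771, 0.637, 0.0]
force: [-0.3, -0.2, -2.4]
grip_width: 0.319
grip_force: 30.8
time_s: 9.75
eef_pos: [549.6, 100.2, 182.8]
ee_rot: [0.0, 0.771, 0.637, 0.0]
force: [-0.4, -0.3, -2.2]
grip_width: 0.32
grip_force: 30.8
```

```bash
for i in 1; do python3 -m jog '[[0,0.001,0,0,0,0,0.02],[0,0,0,0,0,0,0.02]]'; python3 -m jog '[[0,0.001,0,0,0,0,0.02],[0,0,0,0,0,0,0.02]]'; python3 -m jog '[[0,0.001,0,0,0,0,0.02],[0,0,0,0,0,0,0.02]]'; done | grep -E "pos|force:"
```

```text
eef_pos: [550.6, 100.0, 182.8]
force: [-0.0, -1.1, -2.4]
grip_force: 30.8
eef_pos: [550.9, 100.0, 182.8]
force: [-5.3, 0.7, 0.0]
grip_force: 31.8
eef_pos: [551.3, 100.0, 182.7]
force: [-8.5, 0.4, 2.8]
grip_force: 33.2
```

```bash
(python3 -m jog '[[0,-0.003,0,0,0,0,0.02],[0,0,0.003,0,0,0,0.02],[0,0,0.003,0,0,0,0.02],[0,0,0,0,0,0,0.02]]'; python3 -m jog '[[0,0,0.002,0,0,0,0.02],[0,0,0,0,0,0,0.02],[0,0,0,0,0,0,0.02]]'; python3 -m jog '[[0,0,0.001,0,0,0,0.02],[0,0,0,0,0,0,0.02]]'; python3 -m jog '[[0,0,0.001,0,0,0,0.02],[0,0,0,0,0,0,0.02]]';python3 -m jog '[[0,0,0.001,0,0,0,0.02],[0,0,0,0,0,0,0.02]]') | grep -E "pos|force:"
```

```text
eef_pos: [549.5, 100.1, 176.2]
force: [-1.2, 0.9, -2.1]
grip_force: 30.8
eef_pos: [549.6, 100.2, 174.8]
force: [-0.1, -0.3, -2.1]
grip_force: 30.8
eef_pos: [549.5, 100.2, 173.7]
force: [0.3, 0.4, -2.0]
grip_force: 30.8
eef_pos: [549.6, 100.2, 173.6]
force: [-2.5, 0.6, 4.7]
grip_force: 31.9
eef_pos: [549.6, 100.2, 173.5]
force: [-6.0, -0.0, 11.9]
grip_force: 33.1
```

```bash
python3 -m jog '[[0,0.0012,0.0007,0,0,0,0.02],[0,0,0,0,0,0,0.02],[0,0,0,0,0,0,0.035],[0,0.002,0,0,0,0,0.05],[0,0.002,0,0,0,0,0.065]]' | grep -E "pos|force|width"; python3 -m jog '[[0,0.002,0,0,0,0,0.08],[0,0.002,0,0,0,0,0.085],[0,0,0,0,0,0,0.085],[0,0,0,0,0,0,0.085]]'
python3 - <<'E'
from h import *
go(550.7,100,171,79.1,0)
a=eyes.capture("scene")
cv2.imwrite("pics/c7.png",crop(a,320,150,400,220,8))
E
```

```text
eef_pos: [554.8, 99.1, 170.9]
force: [1.0, -0.5, -0.6]
grip_width: 0.736
grip_force: 0.4
time_s: 12.55
eef_pos: [558.6, 98.4, 171.1]
ee_rot: [-0.0, 0.771, 0.637, -0.0]
force: [-0.7, 0.1, 0.3]
grip_width: 1.0
grip_force: 0.0
t 12.55 pos [558.6  98.4 171.1] yaw 79.11 tilt 0.01 F [-0.7  0.1  0.3] gw 1.0 gf 0.0
shift [ 0.1 -8.   0.1] rz 0.0
```

View pics/c7.png

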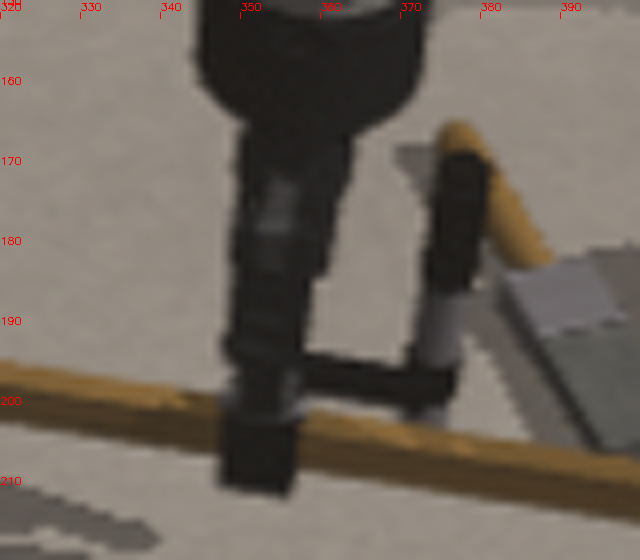

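The clip is seated: the foot at (346–356,211) reaches below the rail's lower edge at about 207, and the tube and head are upright at (376,177). Next I'll check the head's lateral position against the prediction and compute the approach.

```bash
python3 -m jog '[[0,0,-0.02,0,0,0,0.085],[0,0,-0.03,0,0,0,0.085],[0,0,-0.03,0,0,0,0.085],[0,0,0,0,0,0,0.085]]'|grep -E "pos|force:"
python3 - <<'E'
from fit import *
q=[550.7,100.2,np.radians(79.1)]
W=lambda p:w(q,np.array(p)+[0,0,87])
print(proj("scene",W((56,26,121))),"obs 376.5,177",proj("scene",W((56+3,26,121))),proj("scene",W((56,29,121))))
print("head world",W((56,26,118)))
h=W((56,26,118));go(h[0],h[1],250,79.1)
E
```

```text
eef_pos: [559.8, 98.5, 255.3]
force: [0.0, -0.6, 0.0]
grip_force: 0.0
[377.6994075  175.50986808] obs 376.5,177 [378.78134122 175.67101894] [377.8234128 174.8044713]
head world [535.75841828 160.10616943 205.        ]
t 13.0 pos [559.8  98.5 255.3] yaw 79.12 tilt 0.43 F [ 0.  -0.6  0. ] gw 0.998 gf 0.0
shift [ 56.  -35.3   5.1] rz 0.0
```

```bash
python3 -m jog '[[0.02,-0.012,0,0,0,0,0.07],[0.02,-0.012,0,0,0,0,0.05],[0.016,-0.0113,0,0,0,0,0.05],[0,0,0,0,0,0,0.05],[0,0,0,0,0,0,0.05]]'
python3 -c "
from h import *
go(535.8,160.1,199,79.1)"
```

```text
time_s: 13.5
eef_pos: [534.4, 159.9, 250.7]
ee_rot: [-0.0, 0.771, 0.637, -0.0]
force: [0.3, -0.1, -0.0]
grip_width: 0.587
grip_force: 0.0
t 13.5 pos [534.4 159.9 250.7] yaw 79.14 tilt 0.04 F [ 0.3 -0.1 -0. ] gw 0.587 gf 0.0
shift [ 0.4  1.3 51.7] rz 0.001
```

```bash
python3 -m jog '[[0,0.0005,0.02,0,0,0,0.05],[0,0,0.015,0,0,0,0.05],[0,0,0.01,0,0,0,0.05],[0,0,0.0067,0,0,0,0.05],[0,0,0,0,0,0,0.04]]' 20 && python3 -m jog '[[0,0,0,0,0,0,0.033],[0,0,0,0,0,0,0.030],[0,0,0,0,0,0,0.028],[0,0,0,0,0,0,0.028]]' && python3 -m jog '[[0,0,0,0,0,0,0.024],[0,0.001,0,0,0,0,0.020],[0,0,0,0,0,0,0.016],[0,0,0,0,0,0,0.014],[0,0,0,0,0,0,0.014]]' 30
```

```text
time_s: 14.0
eef_pos: [534.9, 159.6, 198.8]
ee_rot: [-0.0, 0.771, 0.637, -0.001]
force: [-0.5, 0.3, 0.5]
grip_width: 0.472
grip_force: 0.0
time_s: 14.4
eef_pos: [534.8, 160.2, 199.9]
ee_rot: [-0.0, 0.771, 0.637, 0.0]
force: [-2.5, 0.9, 2.7]
grip_width: 0.33
grip_force: 1.2
time_s: 14.9
eef_pos: [535.9, 160.0, 199.6]
ee_rot: [-0.0, 0.771, 0.637, 0.0]
force: [-4.1, 3.1, 3.8]
grip_width: 0.23
grip_force: 30.7
```

```bash
(python3 -m jog '[[0.0004,-0.0006,-0.005,0,0,0,0.014],[0,0,-0.01,0,0,0,0.014],[0,0,-0.01,0,0,0,0.014],[0,0,-0.01,0,0,0,0.014],[0,0,0,0,0,0,0.014]]' 30; python3 -m jog '[[0,0,-0.01,0,0,0,0.014],[0,0,-0.01,0,0,0,0.014],[0,0,-0.01,0,0,0,0.014],[0,0,-0.01,0,0,0,0.014],[0,0,0,0,0,0,0.014]]'; python3 -m jog '[[0,0,-0.005,0,0,0,0.014],[0,0,-0.003,0,0,0,0.014],[0,0,0,0,0,0,0.014],[0,0,0,0,0,0,0.014]]') | grep -vE rot
```

```text
time_s: 15.4
eef_pos: [535.6, 160.5, 236.1]
force: [-0.9, 1.6, -2.0]
grip_width: 0.232
grip_force: 30.1
time_s: 15.9
eef_pos: [535.5, 160.4, 276.0]
force: [-1.0, 1.9, -2.2]
grip_width: 0.232
grip_force: 30.1
time_s: 16.3
eef_pos: [535.4, 160.3, 282.3]
force: [-0.2, 2.0, -2.7]
grip_width: 0.23
grip_force: 30.2
```

```bash
(python3 -m jog '[[0,0,-0.003,0,0,0,0.014],[0,0,-0.002,0,0,0,0.014],[0,0,0,0,0,0,0.014],[0,0,0,0,0,0,0.014]]'; for i in 1;do python3 -m jog '[[0,0,-0.001,0,0,0,0.014],[0,0,0,0,0,0,0.014]]'; python3 -m jog '[[0,0,-0.0007,0,0,0,0.014],[0,0,0,0,0,0,0.014]]';python3 -m jog '[[0,0,-0.0007,0,0,0,0.014],[0,0,0,0,0,0,0.014]]';python3 -m jog '[[0,0,-0.0005,0,0,0,0.014],[0,0,0,0,0,0,0.014]]';done) | grep -E "pos|force:|width"
```

```text
eef_pos: [535.4, 160.4, 287.5]
force: [-0.2, 2.5, -1.8]
grip_width: 0.228
grip_force: 30.2
eef_pos: [535.4, 160.4, 288.5]
force: [-0.3, 1.0, -2.6]
grip_width: 0.232
grip_force: 30.1
eef_pos: [535.4, 160.3, 289.2]
force: [-0.1, 2.0, -2.9]
grip_width: 0.225
grip_force: 30.1
eef_pos: [535.4, 160.3, 289.9]
force: [0.3, 1.4, -3.7]
grip_width: 0.229
grip_force: 30.1
eef_pos: [535.4, 160.3, 290.3]
force: [-0.4, 1.6, -3.6]
grip_width: 0.228
grip_force: 30.0
```

```bash
(python3 -m jog '[[0,0,-0.0005,0,0,0,0.014],[0,0,0,0,0,0,0.014],[0,0,0,0,0,0,0.014]]'; python3 -m jog '[[0,0,-0.0005,0,0,0,0.014],[0,0,0,0,0,0,0.014],[0,0,0,0,0,0,0.014]]') | grep -E "pos|force:|width"
python3 - <<'E'
from h import *
s=sense();print(s['time_s'],s['eef_pos'],s['force'],s['wrist_torque'])
a=eyes.capture("scene");cv2.imwrite("pics/c8.png",crop(a,325,130,400,220,6))
E
```

```text
eef_pos: [535.4, 160.2, 290.5]
force: [0.6, 0.0, -6.8]
grip_width: 0.228
grip_force: 29.6
eef_pos: [535.3, 160.1, 290.8]
force: [1.8, -2.2, -10.9]
grip_width: 0.229
grip_force: 29.7
18.1 [535.34475148 160.14067483 290.80705132] [  1.80422123  -2.16049252 -10.87661734] [ 0.04898279 -0.27984123  0.0419503 ]
```

View pics/c8.png

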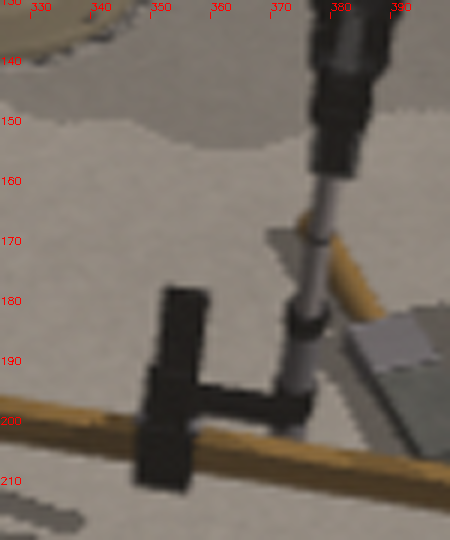

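The stem is out, the clip foot is still at (347–356,211) below the rail, and the head is at (379,152). The end stop showed as a force rise near z 290.5. I'll relax the pull slightly, check and hand in.

```bash
python3 -m jog '[[0,0,0.0006,0,0,0,0.014],[0,0,0,0,0,0,0.014],[0,0,0,0,0,0,0.014],[0,0,0,0,0,0,0.014]]' && python3 -c "
from rig import finish_job
print(finish_job())"
```

```text
time_s: 18.55
eef_pos: [535.4, 160.3, 290.8]
ee_rot: [0.0, 0.771, 0.637, -0.0]
force: [0.2, -1.5, -8.4]
grip_width: 0.227
grip_force: 30.0
the job is handed in; nothing more can be done
None
```

I clipped the post onto the rail and let go of the clip, then pulled the head about 90 mm up to the second stop with the button held in; I handed the job in at 18.6 s still holding it there, and the verdict wasn't shown.

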